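# Load a sample disc under the spectrometer's press

## Robot

A 7-joint arm with a two-finger parallel gripper is mounted at the origin on the work surface. World frame = base frame: x ahead of the robot, y to its left, z up, the work surface at z = 0. Lengths are in mm, angles in degrees, forces in N, time in s.
With the tool pointing down it reaches from about 425 to 1025 mm from the base axis. Payload 9.4 kg.
Tool frame: the origin (TCP) lies at the centre of the arm's flange, where the gripper is bolted on; the fingertips stand 186 mm ahead of it and the grasp point (between the pads) lies 167 mm ahead of it (arm.grip_depth is the distance from the TCP to the grasp point, in mm); z points along the fingers, y is the line along which they close (so a half turn about z gives the same grasp; the last joint's range is limited). The gripper opens to 93 mm and grips with 3 to 60 N. Pads are 15 mm wide; open, the fingers measure 128 mm over their backs; the gripper's body (75 mm by 188 mm) begins 65 mm behind the grasp point.
Start: joints at [-75.327, 34.337, -0.143, 91.639, 0.103, 54.024, -4.572], TCP at [236.847, 685.221, 404.718] pointing down, gripper open.
Joint ranges: [-147.43, 147.43], [-19.82, 112.94], [-74.19, 73.91], [6.32, 146.72], [-59.91, 239.91], [6.04, 106.73], [-150.56, 150.56]. Speed limits (degrees/s): [127.2, 127.2, 172.46, 172.46, 180, 180, 180].

## Interface

Orientations are given as a 3x3 rotation matrix whose columns are the frame's x, y, z axes.
In Python, from rig import status, eyes, workorder, arm gives the robot as it stands. The module is installed in compiled form; this text tells all that it offers.
- The arm moves only by the shell command python3 -m handwheel 'ROWS' [OPENING] [FORCE]. ROWS is JSON, a list of rows, each a list of 6 numbers: the shift along the tool's x, y, z normalised to -1 to 1, where 1 is 0.3 m, then the turn, a rotation vector about the tool's x, y, z normalised to -1 to 1, where 1 is 1.5 rad. A call has 1 to 12 rows; each row shifts and turns the commanded pose from where the row before left it, along the tool's axes as they then stand; what a row does not reach is not made up. A row lasts 1/12 s, in which the tool goes at most 41.7 mm and 7.16 degrees, less where a joint would pass 70% of its speed; a pose out of reach is approached as far as the arm can. A call with a number of a shift or a turn outside -1 to 1 is refused whole. A call with a gripper value outside its range is refused whole. OPENING is the opening, from 0 (shut) to 1 (fully open), set as the call begins (- or left out, the last holds). The fingers move at their own pace and stop on an object; FORCE is the grip in N (left out, the last holds). Time passes only in rows, so rows that do not move let the fingers close. It gives the time, the measured TCP pose, the force, the opening and the grip force at its end, in the units of the state.
- status.observe(): the state, without advancing time (a new reading comes with each control period).
- eyes.get_image(name): name is "scene" or "top" or "wrist"; returns a dict with "frame" (384x512x3 uint8, red, green, blue), "fx", "fy", "cx", "cy" (pixels), "origin" and "orientation" of the camera in the world; the wrist camera has in their place "T_tool_cam" (4x4, takes a point from camera to tool coordinates, whose origin is the TCP and whose axes are the flange's). Camera axes: x right, y down, z forward; pixel columns grow to the right and rows downward; lengths in mm; the calibration is good to about 2 mm. A picture is of the moment at which its call begins: read the wrist's pose just before it. There is no depth.
- workorder.job_done(): hands the job in; it is judged then, once.
The state is a dict: "time": time; "joints": joint angles; "joint_velocities": joint speeds; "joint_torque": joint torques, N m; "ee_pos": TCP position; "eef_rot": TCP orientation; "force": force on the tool from outside, world axes, zero at the start; "ft_torque": the same for the moment, N m; "width": finger opening in mm; "gripper_force": force on a finger pad.
Only numpy, scipy, OpenCV 4.12 (cv2) and the standard library are available. Lean on these libraries where they do the work, as an engineer would, in place of code of your own. Each camera call takes 0.05 s, during which the arm holds its last target. There are 200 camera calls.

## Task

Get the blue sample ready to be measured: swing the spectrometer's sprung press arm up until it stays back by itself, take the blue disc out of the purple pocket tray and lay it gently, not dropped, flat and centred on the crystal, and let go of it. Then bring the press arm forward again so that its own spring bears down on the disc. Leave the other discs in their pockets and do not disturb anything else on the bench.

Things in the scene. Friction and masses are not known exactly. Their poses are not given: they have to be found in the camera images.
- spectrometer: White bench infrared spectrometer, fixed, 256 mm deep (x) x 200 mm wide (y), flat top 110 mm above the bench. Origin: centre of underside; x points from the dark-blue front panel to the back, z up; turned up to 0.3 rad. On top: a round steel crystal plate (68 mm diameter, its face 116 mm above the bench) and behind it the press arm's aluminium bearing (62 mm wide, up to 162 mm above the bench).
- crystal (a point): Centre of the measuring crystal, an amber spot 8 mm in diameter flush in the middle of the steel crystal plate, 116 mm above the bench; axes as the spectrometer's. It lies 34 mm in front of the spectrometer's origin and 79 mm in front of the press hinge. The disc goes here.
- press_arm (a joint): Press arm angle (rad): 0 = level, pointing to the front, shut (start; empty, tip 2 mm over the plate); grows as it rises and swings back; stop at 1.95, leaning back. Over-centre spring, damped: below 0.9 it drives it down (about 6 N to lift at the knob), above 0.9 back to the stop, where it stays (about 5 N to bring it forward). With the disc under it, it rests near 0.11 and bears with 8 N.
- press_hinge (a point): Point on the hinge axis of the press arm, in its middle, 148 mm above the bench. The axis is the spectrometer's y axis.
- press_knob (a point): Centre of the black ball knob (22 mm diameter) on the end of the steel press arm (13 mm wide, 10 mm thick), 130 mm from the hinge and, with the arm level, 2 mm above it. Shut: 150 mm above the bench, 40 mm above the casing; fully back: about 268 mm above the bench. Pinched from above along the hinge direction (spectrometer y), it turns between the pads as the arm swings.
- press_foot: Brass pressure foot (10 mm diameter, round-ended) hanging under the press arm, 75 mm from the hinge; it bears on the sample. Origin on the hinge axis; axes turn with the arm (as the spectrometer's when shut).
- tray: Purple pocket tray, 118 x 176 mm, upper face 10 mm above the bench, fixed, turned up to 0.5 rad. Origin: centre of underside; z up. Six round pockets (21.5 mm diameter, 4 mm deep) at x = -28, +28 and y = -56, 0, +56 mm, a disc in each, 8 mm proud of the tray. Discs are 56 mm apart, 36 mm from edge to edge: open the fingers only to about 40 mm there.
- blue_disc: The sample to be measured: bright blue moulded plastic disc, 20 mm diameter, 12 mm thick, 10 to 15 g, lying flat in one of the six pockets (which one varies). Origin: centre of its underside (6 mm above the bench in its pocket); z along its axis.
- blue_disc_mid (a point): Middle of the blue disc, 6 mm above its underside.
- white_disc: sample disc like the blue one (20 mm diameter, 12 mm thick) but white, standing in another pocket of the tray; origin at the centre of its underside. Not to be disturbed.
- yellow_disc: sample disc like the blue one (20 mm diameter, 12 mm thick) but yellow, standing in another pocket of the tray; origin at the centre of its underside. Not to be disturbed.
- black_disc: sample disc like the blue one (20 mm diameter, 12 mm thick) but black, standing in another pocket of the tray; origin at the centre of its underside. Not to be disturbed.
- red_disc: sample disc like the blue one (20 mm diameter, 12 mm thick) but red, standing in another pocket of the tray; origin at the centre of its underside. Not to be disturbed.
- grey_disc: sample disc like the blue one (20 mm diameter, 12 mm thick) but grey, standing in another pocket of the tray; origin at the centre of its underside. Not to be disturbed.
- solvent_bottle: Small amber bottle, 44 mm diameter, 105 mm tall, standing on the right of the bench. Bystander. Origin: centre of its underside.
- tip_box: Blue box of pipette tips with a pale lid, 88 x 125 x 68 mm, beyond the tray. Bystander. Origin: centre of its underside.
- marker: Black-capped white marker pen, 133 mm long, 13 mm thick, lying on the right, beside the tray. Bystander. Origin: on the bench under its middle; x along it.

How it is judged:
By the outcome, as a careful person would: the job done as asked, in the order asked, and still so for the second after the job is handed in, with the robot touching nothing.
It also fails if it takes over 72 s, if anything falls off the work surface, if the arm or the gripper's body presses on something with over 40 N, if the wrist force passes 120 N, or if a joint passes its speed limit or range.

## Working session

There is one attempt and no reset: what is moved stays moved. The work goes in short steps, Python scripts to look and compute and a shell command to move; the robot and the scene stay as the last step left them, time stands still between calls to the robot, and variables do not carry over. Pictures are saved under pics/ and viewed, at most 10 in all, crops included, and the job is handed in when it is done.

```bash
mkdir -p pics; cat > h.py <<'E'
import numpy as np, cv2
from rig import status, eyes, workorder, arm
def grab(n,fn=None):
    s=status.observe(); im=eyes.get_image(n)
    if n=="wrist":
        T=np.array(im["T_tool_cam"]); R=np.array(s["eef_rot"]); p=np.array(s["ee_pos"])
        im["orientation"]=R@T[:3,:3]; im["origin"]=R@T[:3,3]+p
    if fn: cv2.imwrite("pics/"+fn,im["frame"][:,:,::-1])
    return im
def ray(im,u,v,z):
    d=np.array(im["orientation"])@[(u-im["cx"])/im["fx"],(v-im["cy"])/im["fy"],1]
    o=np.array(im["origin"]); return o+d*(z-o[2])/d[2]
def proj(im,P):
    c=np.array(im["orientation"]).T@(np.array(P)-im["origin"]); return im["fx"]*c[0]/c[2]+im["cx"],im["fy"]*c[1]/c[2]+im["cy"]
E
python3 - <<'E'
from h import *
print({k:(np.round(v,3).tolist()) for k,v in status.observe().items()})
a=grab("scene");b=grab("top")
for i in(a,b):print(np.round(i["origin"]),np.round(i["orientation"],2).tolist(),i["fx"])
cv2.imwrite("pics/a.png",cv2.resize(a["frame"][:,:,::-1],(800,600)));cv2.imwrite("pics/b.png",cv2.resize(b["frame"][:,:,::-1],(800,600)))
E
```

```text
{'time': 0.0, 'joints': [-75.326, 34.382, -0.145, 91.679, 0.106, 54.024, -4.572], 'joint_velocities': [-0.03, 0.032, 0.011, -0.107, -0.043, -0.145, -0.008], 'joint_torque': [0.0, -76.508, 1.497, -25.235, -0.052, 0.017, 0.0], 'ee_pos': [236.798, 685.03, 403.902], 'eef_rot': [[-0.945, 0.327, -0.0], [0.327, 0.945, -0.001], [-0.0, -0.001, -1.0]], 'force': [-0.491, -0.915, -1.173], 'ft_torque': [0.018, 0.024, 0.058], 'gripper_force': 0.0, 'width': 92.948}
[1026. -695.  897.] [[0.74, 0.48, -0.47], [0.67, -0.54, 0.52], [-0.01, -0.7, -0.72]] 444.0105330661267
[ 430. -137. 1099.] [[-0.01, -0.99, 0.12], [-1.0, 0.01, 0.02], [-0.02, -0.12, -0.99]] 410.4910639119831
```

View pics/b.png

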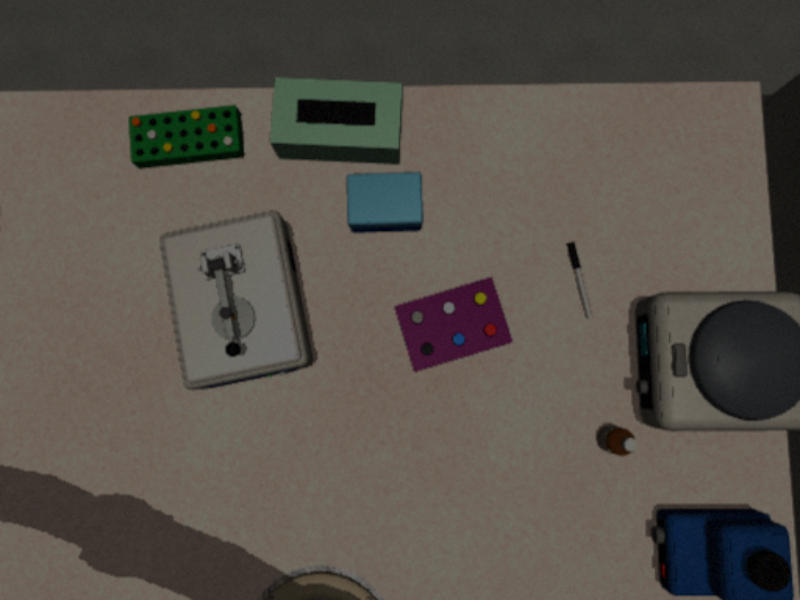

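View pics/a.png

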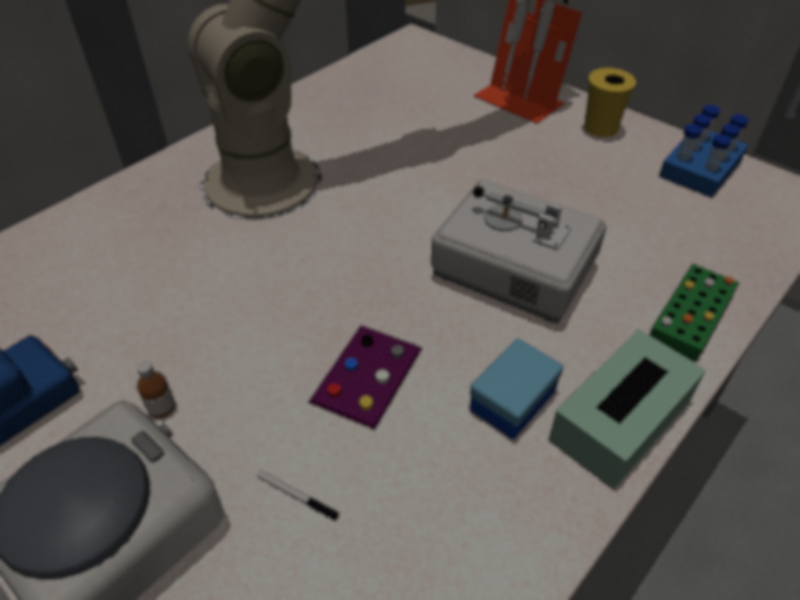

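The top view (800x600 scale) shows the knob at (233,349), the plate at (233,317), the bearing at (221,260) and the blue disc at (459,340), which is the middle disc of the tray's near row. The press arm is shut.

```bash
python3 - <<'E'
from h import *
b=grab("top"); f=b["frame"]; hsv=cv2.cvtColor(f,cv2.COLOR_RGB2HSV)
def blobs(m,lo=8):
    n,l,s,c=cv2.connectedComponentsWithStats(m.astype(np.uint8)); return [(s[i,4],c[i]) for i in range(1,n) if s[i,4]>=lo]
R=lambda u,v,z:np.round(ray(b,u,v,z),1)[:2]
print("knob approx",R(149,223,150),"plate",R(149,203,116),"bear",R(141,166,162))
k=np.zeros(f.shape[:2],bool);k[215:232,140:158]=1
for a,c in blobs((f.max(2)<35)&k): print("knob",a,c,R(*c,150))
H,S,V=[hsv[...,i].astype(int) for i in range(3)]
tr=np.zeros_like(k);tr[170:245,245:335]=1
for a,c in blobs((abs(H-107)<9)&(S>120)&tr): print("blue",a,c,R(*c,18))
m=((H>135)&(H<170)&(S>80)&tr).astype(np.uint8)
cs=max(cv2.findContours(m,0,1)[0],key=cv2.contourArea);q=cv2.boxPoints(cv2.minAreaRect(cs))
P=np.array([R(u,v,10) for u,v in q]);print("tray",P.tolist(),P.mean(0))
for i in range(4):
    d=P[(i+1)%4]-P[i];print(np.linalg.norm(d),np.degrees(np.arctan2(d[1],d[0])))
# casing
w=((S<60)&(V>110)).astype(np.uint8); print(hsv[230,130],hsv[230,100],hsv[203,149])
cv2.imwrite("pics/c.png",cv2.resize(f[125:255,95:210,::-1],None,fx=5,fy=4.5,interpolation=2))
E
```

```text
knob approx [476.7 113.9] plate [526.6 124. ] bear [608.8 132.6]
knob 65 [148.86153846 223.09230769] [476.5 114.2]
blue 45 [293.13333333 216.71111111] [ 497.3 -231.8]
tray [[554.4, -123.7], [604.7, -292.1], [492.7, -323.0], [443.4, -156.6]] [ 523.8  -223.85]
175.75167140030283 -73.36945196445193
116.18437932872048 -164.57619941084772
173.54956064479106 106.50318901763026
115.7730970476302 16.5096336760331
[ 30  19 110] [ 16  47 113] [ 13 208  43]
```

View pics/c.png

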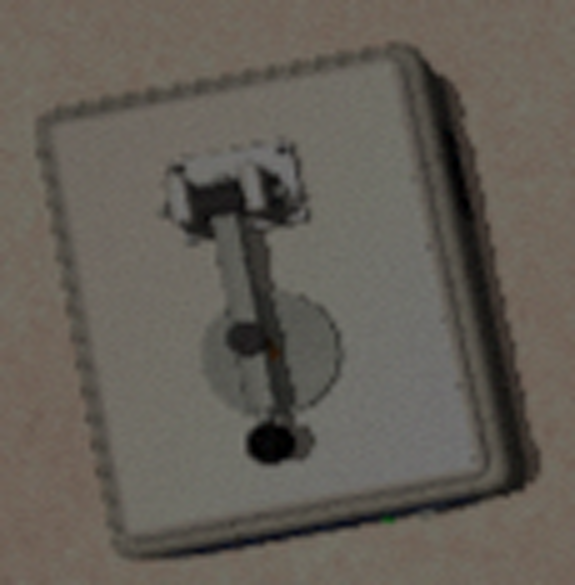

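The crop shows the plate centre and amber spot at about pixel (149.4,203.4). The dark stripe is the arm's shadow, and the yaw is about 9.5°. Next I'll check the tall objects near the path and work out the first move.

```bash
cat >> h.py <<'E'
def to(x,y,z,yaw=None):
    "tool-frame normalised shift to reach a TCP; turn (deg, tool z) for tool-y yaw"
    s=status.observe();R=np.array(s["eef_rot"]);d=np.array([x,y,z])-s["ee_pos"]
    cur=np.degrees(np.arctan2(R[1,1],R[0,1]))
    print("d",d.round(1),"norm",(R.T@d/300).round(4),"len",np.linalg.norm(d).round(1),"yaw",cur.round(2))
    if yaw is not None: print("turn norm",round(-np.radians(yaw-cur)/1.5,4))
    return R
E
python3 - <<'E'
from h import *
a=grab("scene")
for n,u,v in(("red",535,105),("yel",600,130),("blue",700,180),("green",690,350)):print(n,ray(a,u*.64,v*.64,0).round())
print(np.array(proj(a,[237,685,218]))/.64)
R=to(476.5,114.2,404,99.5)
t=np.radians(28.6);Rz=np.array([[np.cos(t),-np.sin(t),0],[np.sin(t),np.cos(t),0],[0,0,1]])
print((Rz@R).T@[476.5-236.8,114.2-685,0]/300)
E
```

```text
red [265. 641.   0.]
yel [440. 649.   0.]
blue [698. 621.   0.]
green [892. 169.   0.]
[548.80351112   7.15712881]
d [ 2.397e+02 -5.709e+02 -2.000e-01] norm [-1.3768 -1.5376  0.0023] len 619.2 yaw 70.93
turn norm -0.3324
[-4.72835097e-01 -2.00872208e+00  2.00419963e-03]
```

```bash
python3 -m handwheel '[[0,0,-0.12,0,0,0],[0,0,-0.12,0,0,0],[0,0,-0.12,0,0,0],[0,0,0,0,0,-0.083],[0,0,0,0,0,-0.083],[0,0,0,0,0,-0.083],[0,0,0,0,0,-0.083],[-0.0296,-0.1256,0,0,0,0],[-0.0296,-0.1256,0,0,0,0],[-0.0296,-0.1256,0,0,0,0],[-0.0296,-0.1256,0,0,0,0],[-0.0296,-0.1256,0,0,0,0]]' 0.5 20
python3 -m handwheel '[[-0.0296,-0.1256,0,0,0,0],[-0.0296,-0.1256,0,0,0,0],[-0.0296,-0.1256,0,0,0,0],[-0.0296,-0.1256,0,0,0,0],[-0.0296,-0.1256,0,0,0,0],[-0.0296,-0.1256,0,0,0,0],[-0.0296,-0.1256,0,0,0,0],[-0.0296,-0.1256,0,0,0,0],[-0.0296,-0.1256,0.0,0,0,0],[-0.0296,-0.1256,0.0,0,0,0],[-0.0296,-0.1256,0,0,0,0],[0,0,0,0,0,0]]'
python3 - <<'E'
from h import *
to(476.5,114.2,404,99.5)
w=grab("wrist","d.png"); print(w["origin"]); print(proj(w,[476.5,114.2,150]),proj(w,[526.6,122.9,116]))
E
```

```text
time: 1.2
ee_pos: [312.0, 504.8, 512.5]
eef_rot: [[-0.986, -0.165, -0.0], [-0.165, 0.986, -0.0], [0.0, -0.0, -1.0]]
force: [0.4, -0.3, 0.6]
width: 46.5
gripper_force: 0.0
time: 2.2
ee_pos: [478.0, 107.1, 513.0]
eef_rot: [[-0.988, -0.156, 0.001], [-0.156, 0.988, -0.002], [-0.001, -0.003, -1.0]]
force: [0.4, 0.4, 0.3]
width: 46.5
gripper_force: 0.0
d [  -1.5    7.1 -109. ] norm [0.0016 0.0252 0.3632] len 109.2 yaw 98.96
turn norm -0.0063
[396.85732359  94.71559183 492.23466076]
(np.float64(260.4999235364185), np.float64(169.03737919839526)) (np.float64(260.38142812069356), np.float64(196.6811657519353))
```

View pics/d.png

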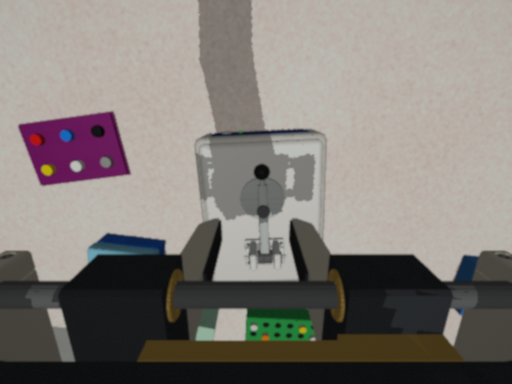

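The wrist view shows the knob at (262,172) and the plate at about (263,197), both within 3 px of the predictions. The tray is at upper left, with the blue disc at (66,136).

```bash
python3 - <<'E'
from h import *
w=grab("wrist"); f=w["frame"]; print(w["fx"])
sub=(f[155:188,245:282].max(2)<45).astype(np.uint8)
n,l,s,c=cv2.connectedComponentsWithStats(sub);i=1+s[1:,4].argmax();k=c[i]+[245,155];print(s[i],k,ray(w,*k,150).round(1))
hsv=cv2.cvtColor(f,cv2.COLOR_RGB2HSV)
m=(abs(hsv[...,0].astype(int)-107)<9)&(hsv[...,1]>120);m[:110]=0;m[160:]=0;m[:,:50]=0;m[:,85:]=0
v,u=np.nonzero(m);print("blue",len(u),u.mean(),v.mean(),ray(w,u.mean(),v.mean(),18).round(1))
g=cv2.cvtColor(f,cv2.COLOR_RGB2GRAY)
for r in (150,185,205,215): print(r,g[r,190:336:1].tolist() if r==205 else "")
to(476.5,114.2,404,99.5)
to(*(ray(w,*k,150)[:2]),317,99.5)
E
```

```text
264.55293348743385
[  7  10  14  15 164] [258.37804878 172.16463415] [479.8 115.8 150. ]
blue 117 63.88034188034188 135.14529914529913 [ 500.2 -227.7   18. ]
150 
185 
205 [181, 181, 181, 180, 181, 182, 182, 173, 158, 153, 158, 157, 154, 161, 171, 180, 185, 186, 186, 186, 186, 186, 186, 183, 169, 142, 127, 124, 124, 125, 124, 124, 124, 124, 123, 124, 124, 123, 123, 123, 123, 124, 124, 124, 124, 124, 124, 122, 117, 109, 104, 103, 104, 103, 103, 103, 103, 103, 103, 103, 103, 103, 103, 103, 100, 97, 95, 94, 89, 86, 83, 82, 87, 91, 92, 96, 102, 104, 104, 103, 104, 104, 104, 105, 104, 104, 104, 104, 105, 106, 110, 129, 159, 180, 185, 186, 185, 185, 185, 185, 186, 185, 186, 185, 185, 185, 185, 185, 186, 185, 185, 185, 185, 185, 185, 185, 185, 185, 185, 185, 185, 185, 185, 185, 183, 176, 168, 158, 155, 157, 154, 155, 167, 177, 180, 181, 181, 181, 181, 181, 181, 181, 181, 179, 177, 178]
215 
d [ 1.000e-01  1.600e+00 -1.087e+02] norm [-0.0012  0.0053  0.3624] len 108.7 yaw 99.26
turn norm -0.0028
d [   3.4    3.3 -195.7] norm [-0.013   0.0089  0.6524] len 195.8 yaw 99.26
turn norm -0.0028
```

```bash
python3 -m handwheel '[[-0.008,0.007,0.12,0,0,-0.003],[0,0,0.12,0,0,0],[0,0,0.12,0,0,0],[0,0,0.08,0,0,0],[0,0,0,0,0,0],[0,0,0,0,0,0],[0,0,0,0,0,0]]'
python3 - <<'E'
from h import *
w=grab("wrist"); f=w["frame"]; print(proj(w,[478,115,150]))
u,v=map(int,proj(w,[478,115,150]))
n,l,s,c=cv2.connectedComponentsWithStats((f[v-40:v+40,u-40:u+40].max(2)<45).astype(np.uint8));i=1+s[1:,4].argmax();k=c[i]+[u-40,v-40];print(s[i],k,ray(w,*k,150).round(1))
cv2.imwrite("pics/e.png",f[:,:,::-1])
to(*(ray(w,*k,150)[:2]),317,99.5)
E
```

```text
time: 2.88
ee_pos: [478.5, 117.4, 381.9]
eef_rot: [[-0.985, -0.17, 0.001], [-0.17, 0.985, 0.001], [-0.001, 0.0, -1.0]]
force: [-0.4, -0.5, 0.2]
width: 46.5
gripper_force: 0.0
(np.float64(251.33412866032856), np.float64(204.1459921184048))
[ 29  31  24  23 434] [251.86635945 206.01152074] [479.6 115.7 150. ]
d [  1.   -1.4 -65.3] norm [-0.0021 -0.0053  0.2176] len 65.3 yaw 99.77
turn norm 0.0032
```

View pics/e.png

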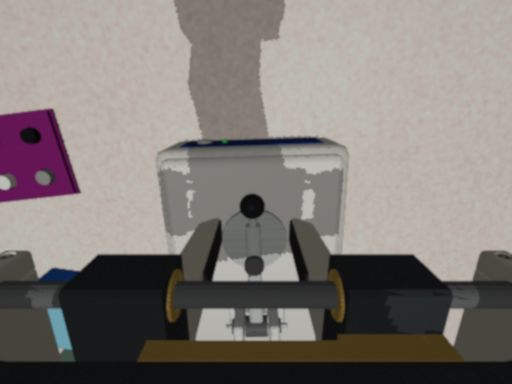

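The knob is at (252,206) in this view, between the fingers; I'll go down and pinch it.

```bash
python3 -m handwheel '[[-0.002,-0.005,0.1,0,0,0.003],[0,0,0.08,0,0,0],[0,0,0.037,0,0,0],[0,0,0,0,0,0],[0,0,0,0,0,0],[0,0,0,0,0,0]]'
python3 -m handwheel '[[0,0,0,0,0,0],[0,0,0,0,0,0],[0,0,0,0,0,0],[0,0,0,0,0,0],[0,0,0,0,0,0]]' 0.1 20
python3 - <<'E'
from h import *
to(479.6,115.7,317,99.5)
# arc steps in tool axes: tool x = -spec x, z down ; normalised
r=130.02;a0=np.arctan2(2,130)
A=np.array([0,.1,.22,.36,.52,.68,.84,1.0,1.16,1.32,1.48,1.64,1.8])
X=-r*np.cos(A+a0);Z=r*np.sin(A+a0)
for a,dx,dz in zip(A[1:],np.diff(X),np.diff(Z)):print(a,round(-dx/300,4),round(-dz/300,4))
E
```

```text
time: 3.43
ee_pos: [479.5, 115.2, 317.2]
eef_rot: [[-0.986, -0.164, 0.002], [-0.164, 0.986, 0.001], [-0.002, 0.0, -1.0]]
force: [0.3, 1.0, -0.3]
width: 46.5
gripper_force: 0.0
time: 3.85
ee_pos: [479.1, 114.7, 316.0]
eef_rot: [[-0.986, -0.164, 0.001], [-0.164, 0.986, -0.0], [-0.001, -0.0, -1.0]]
force: [-0.2, -0.3, 4.0]
width: 20.8
gripper_force: 20.0
d [0.5 1.  1. ] norm [-0.0021  0.003  -0.0035] len 1.5 yaw 99.45
turn norm -0.0005
0.1 -0.0028 -0.0432
0.22 -0.0091 -0.0512
0.36 -0.0182 -0.0578
0.52 -0.0305 -0.0622
0.68 -0.04 -0.0566
0.84 -0.0485 -0.0495
1.0 -0.0558 -0.0411
1.16 -0.0616 -0.0317
1.32 -0.0659 -0.0215
1.48 -0.0684 -0.0107
1.64 -0.0693 0.0003
1.8 -0.0683 0.0113
```

```bash
python3 -m handwheel '[[-0.0014,0,-0.0216,0,0,0],[-0.0014,0,-0.0216,0,0,0],[-0.0045,0,-0.0256,0,0,0],[-0.0045,0,-0.0256,0,0,0],[-0.0091,0,-0.0289,0,0,0],[-0.0091,0,-0.0289,0,0,0],[-0.0152,0,-0.0311,0,0,0],[-0.0152,0,-0.0311,0,0,0],[0,0,0,0,0,0]]' 0.1 25
```

```text
time: 4.6
ee_pos: [496.9, 118.2, 381.7]
eef_rot: [[-0.986, -0.165, -0.0], [-0.165, 0.986, 0.0], [0.0, 0.0, -1.0]]
force: [-3.8, -0.4, -3.4]
width: 20.4
gripper_force: 25.0
```

```bash
python3 -m handwheel '[[-0.02,0,-0.0283,0,0,0],[-0.02,0,-0.0283,0,0,0],[-0.0243,0,-0.0248,0,0,0],[-0.0243,0,-0.0248,0,0,0],[-0.0279,0,-0.0206,0,0,0],[-0.0279,0,-0.0206,0,0,0],[-0.0308,0,-0.0158,0,0,0],[-0.0308,0,-0.0158,0,0,0],[-0.033,0,-0.0108,0,0,0],[-0.033,0,-0.0108,0,0,0],[0,0,0,0,0,0]]'
python3 -m handwheel '[[-0.0342,0,-0.0054,0,0,0],[-0.0342,0,-0.0054,0,0,0],[-0.0347,0,0,0,0,0],[-0.0347,0,0,0,0,0],[-0.034,0,0.0055,0,0,0],[-0.034,0,0.0055,0,0,0],[0,0,0,0,0,0],[0,0,0,0,0,0]]'
python3 - <<'E'
from h import *
i=grab("scene");cv2.imwrite("pics/f.png",cv2.resize(i["frame"][90:230,230:410,::-1],None,fx=4,fy=4))
E
```

```text
time: 5.52
ee_pos: [579.3, 134.1, 442.2]
eef_rot: [[-0.986, -0.166, 0.005], [-0.166, 0.986, 0.004], [-0.006, 0.003, -1.0]]
force: [0.5, 7.7, 5.2]
width: 19.4
gripper_force: 25.0
time: 6.18
ee_pos: [640.1, 145.4, 442.4]
eef_rot: [[-0.986, -0.167, 0.008], [-0.167, 0.986, 0.007], [-0.009, 0.005, -1.0]]
force: [4.1, 10.6, 4.2]
width: 9.7
gripper_force: 6.9
```

View pics/f.png

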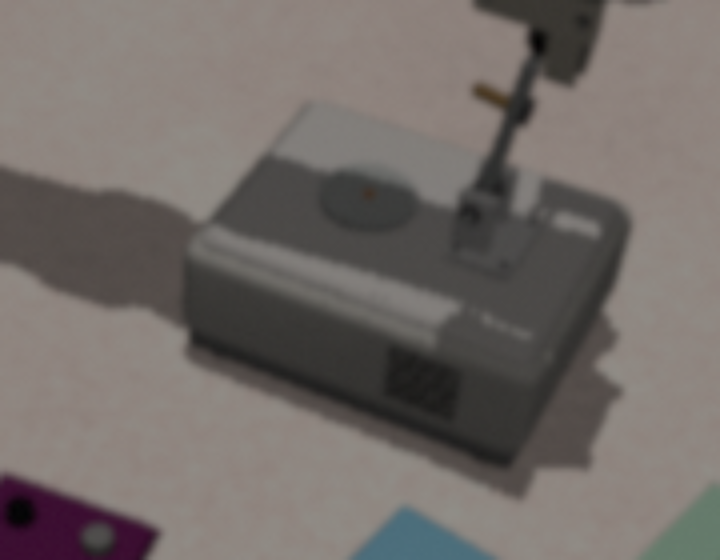

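The scene view shows the press arm leaning back, with the fingers starting to slide off the knob at (538,42). I'll open, retreat upward and check that it stays.

```bash
python3 -m handwheel '[[0,0,0,0,0,0],[0,0,0,0,0,0],[0,0,0,0,0,0],[0,0,-0.05,0,0,0],[0,0,-0.1,0,0,0],[0,0,-0.1,0,0,0],[0,0,0,0,0,0],[0,0,0,0,0,0]]' 0.5
python3 - <<'E'
from h import *
b=grab("top"); i=grab("scene")
import itertools
f=i["frame"]; hinge=np.array([607.8,137.1,148]); ux=np.array([.986,.165,0])
kn=hinge+ux*130*-np.cos(1.965)+[0,0,130*np.sin(1.965)]
u,v=map(int,proj(i,kn)); print("pred knob at stop",u,v,kn)
sub=(f[v-15:v+15,u-20:u+20].max(2)<35).astype(np.uint8)
n,l,s,c=cv2.connectedComponentsWithStats(sub)
for j in range(1,n):
  if s[j,4]>10:print(s[j],c[j]+[u-20,v-15])
cv2.imwrite("pics/g.png",cv2.resize(np.hstack([f[60:200,230:410],b["frame"][110:250,90:270]])[:,:,::-1],(800,311)))
to(500,-228,450,61.5)
# blue disc height-averaged positions, top view crystal amber
hsv=cv2.cvtColor(b["frame"],cv2.COLOR_RGB2HSV)[185:222,130:170]
m=(hsv[...,1]>110)&(hsv[...,0]<22);v,u=np.nonzero(m);print("amber",len(u), len(u) and ray(b,u.mean()+130,v.mean()+185,116))
E
```

```text
time: 6.9
ee_pos: [638.4, 141.6, 517.4]
eef_rot: [[-0.986, -0.165, 0.004], [-0.165, 0.986, 0.001], [-0.004, 0.001, -1.0]]
force: [0.1, -0.8, -0.5]
width: 46.5
gripper_force: 0.0
pred knob at stop 377 107 [657.03048483 145.33836714 268.02935162]
[18 11  6  7 35] [377.45714286 106.22857143]
d [-138.  -369.6  -64.8] norm [ 0.6566 -1.1395  0.2162] len 399.8 yaw 99.48
turn norm 0.4419
amber 9 [526.34476255 125.60248593 116.        ]
```

View pics/g.png

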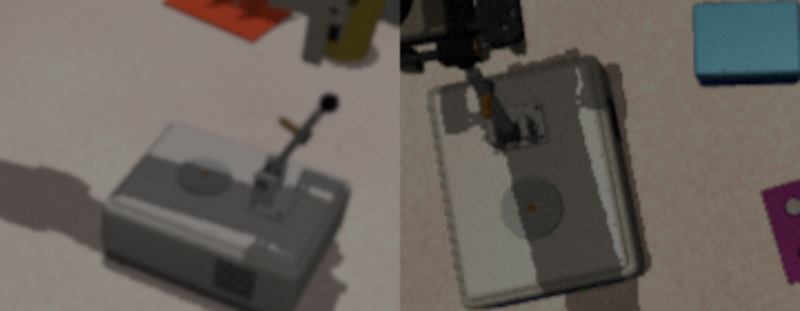

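The arm stands at its stop on its own, and the crystal is clear. I'll go to the blue disc.

```bash
python3 -m handwheel '[[0.0657,-0.114,0,0,0,0],[0.0657,-0.114,0,0,0,0],[0.0657,-0.114,0,0,0,0],[0.0657,-0.114,0,0,0,0],[0.0657,-0.114,0,0,0,0],[0.0657,-0.114,0,0,0,0],[0.0657,-0.114,0,0,0,0],[0.0657,-0.114,0,0,0,0],[0.0657,-0.114,0,0,0,0],[0.0657,-0.114,0,0,0,0]]' 0.42
python3 -m handwheel '[[0,0,0.1,0,0,0.0736],[0,0,0.1,0,0,0.0736],[0,0,0.12,0,0,0.0736],[0,0,0.12,0,0,0.0736],[0,0,0.12,0,0,0.0736],[0,0,0.1,0,0,0.0736],[0,0,0,0,0,0],[0,0,0,0,0,0],[0,0,0,0,0,0]]'
cat >> h.py <<'E'
def blue(w,near,z,r):
    f=w["frame"];hsv=cv2.cvtColor(f,cv2.COLOR_RGB2HSV)
    m=((abs(hsv[...,0].astype(int)-107)<10)&(hsv[...,1]>110)).astype(np.uint8)
    u,v=proj(w,near);k=np.zeros_like(m);cv2.circle(k,(int(u),int(v)),r,1,-1)
    n,l,s,c=cv2.connectedComponentsWithStats(m*k);i=1+s[1:,4].argmax()
    p=ray(w,*c[i],z);print("blue",s[i],c[i].round(1),p.round(1));return p
E
python3 - <<'E'
from h import *
w=grab("wrist","i.png");print(w["origin"])
p=blue(w,[498.7,-230,18],18,45)
to(*p[:2],197.5,61.5)
E
```

```text
time: 7.83
ee_pos: [498.9, -229.7, 514.1]
eef_rot: [[-0.986, -0.165, -0.001], [-0.165, 0.986, 0.001], [0.001, 0.001, -1.0]]
force: [0.8, 0.7, -0.4]
width: 39.1
gripper_force: 0.0
time: 8.58
ee_pos: [500.4, -228.4, 317.9]
eef_rot: [[-0.881, 0.474, 0.0], [0.474, 0.881, -0.0], [-0.0, -0.0, -1.0]]
force: [0.1, -0.3, 1.4]
width: 39.0
gripper_force: 0.0
[ 428.05910317 -188.80044475  297.25139039]
blue [244 175  17  19 251] [252.  183.9] [ 499.7 -230.5   18. ]
d [  -0.8   -2.  -121.1] norm [-0.     -0.0074  0.4036] len 121.1 yaw 61.67
turn norm 0.002
```

View pics/i.png

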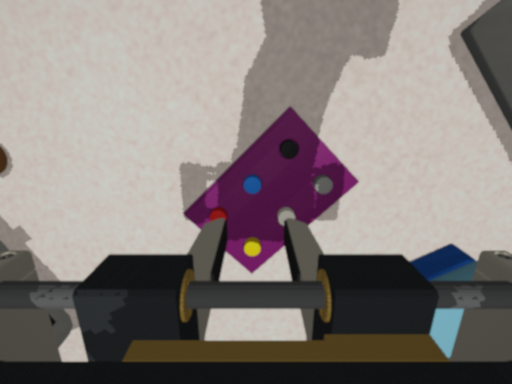

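The blue disc is at (252,184), with its neighbours off the closing line. Going down.

```bash
python3 -m handwheel '[[0,-0.0074,0.1,0,0,0.002],[0,0,0.1,0,0,0],[0,0,0.1,0,0,0],[0,0,0.05,0,0,0],[0,0,0,0,0,0],[0,0,0,0,0,0],[0,0,0,0,0,0]]'
python3 - <<'E'
from h import *
w=grab("wrist")
p=blue(w,[499.7,-230.5,18],18,60)
to(*p[:2],197.5,61.5)
E
```

```text
time: 9.22
ee_pos: [499.7, -230.6, 214.0]
eef_rot: [[-0.878, 0.479, 0.003], [0.479, 0.878, -0.001], [-0.003, 0.001, -1.0]]
force: [-0.3, -0.3, -0.5]
width: 39.0
gripper_force: 0.0
blue [240 208  27  29 618] [253.2 222.1] [ 498.7 -230.3   18. ]
d [ -1.    0.3 -16.6] norm [ 0.0035 -0.0008  0.0553] len 16.6 yaw 61.37
turn norm -0.0015
```

```bash
python3 -m handwheel '[[0.002,0,0.025,0,0,0],[0,0,0.02,0,0,0],[0,0,0.008,0,0,0],[0,0,0,0,0,0],[0,0,0,0,0,0]]'
python3 -m handwheel '[[0,0,0,0,0,0],[0,0,0,0,0,0],[0,0,0,0,0,0],[0,0,0,0,0,0],[0,0,0,0,0,0]]' 0.05 10
```

```text
time: 9.68
ee_pos: [498.7, -229.7, 196.5]
eef_rot: [[-0.878, 0.479, 0.0], [0.479, 0.878, 0.0], [-0.0, 0.0, -1.0]]
force: [0.3, 1.1, 7.5]
width: 38.7
gripper_force: 3.4
time: 10.1
ee_pos: [498.6, -230.3, 196.5]
eef_rot: [[-0.877, 0.48, 0.001], [0.48, 0.877, -0.001], [-0.001, -0.0, -1.0]]
force: [-1.5, -1.1, 5.0]
width: 19.4
gripper_force: 11.5
```

```bash
python3 -m handwheel '[[0,0,-0.02,0,0,0],[0,0,-0.03,0,0,0],[0,0,-0.1,0,0,0],[0,0,-0.13,0,0,0],[0,0,-0.13,0,0,0],[0,0,-0.13,0,0,0],[0,0,-0.13,0,0,0],[0,0,-0.1,0,0,0],[0,0,0,0,0,0]]'
python3 - <<'E'
from h import *
R=to(528,124,420,99.5)
to(528-60,124-10,420)
E
```

```text
time: 10.85
ee_pos: [498.9, -230.5, 433.6]
eef_rot: [[-0.877, 0.48, 0.009], [0.48, 0.877, -0.002], [-0.009, 0.002, -1.0]]
force: [0.4, -0.3, 0.4]
width: 19.5
gripper_force: 10.0
d [ 29.1 354.5 -13.6] norm [0.4822 1.0833 0.0436] len 356.0 yaw 61.33
turn norm -0.4441
d [-30.9 344.5 -13.6] norm [0.6417 0.9581 0.0419] len 346.2 yaw 61.33
```

```bash
python3 -m handwheel '[[0.0482,0.1083,0,0,0,0],[0.0482,0.1083,0,0,0,0],[0.0482,0.1083,0,0,0,0],[0.0482,0.1083,0,0,0,0],[0.0482,0.1083,0,0,0,0],[0.0482,0.1083,0,0,0,0],[0.0482,0.1083,0,0,0,0],[0.0482,0.1083,0,0,0,0],[0.0482,0.1083,0,0,0,0],[0.0482,0.1083,0,0,0,0]]'
python3 -m handwheel '[[0,0,0,0,0,-0.074],[0,0,0,0,0,-0.074],[0,0,0,0,0,-0.074],[0,0,0,0,0,-0.074],[0,0,0,0,0,-0.074],[0,0,0,0,0,-0.074],[0,0,0,0,0,0],[0,0,0,0,0,0],[0,0,0,0,0,0],[0,0,0,0,0,0]]'
cat >> h.py <<'E'
def amber(w,near=(528,124,116),r=25):
    f=w["frame"];hsv=cv2.cvtColor(f,cv2.COLOR_RGB2HSV);u,v=proj(w,near)
    m=((hsv[...,0]<24)&(hsv[...,1]>100)).astype(np.uint8);k=np.zeros_like(m);cv2.circle(k,(int(u),int(v)),r,1,-1)
    n,l,s,c=cv2.connectedComponentsWithStats(m*k);i=1+s[1:,4].argmax();p=ray(w,*c[i],116);print("amber",s[i],c[i].round(1),(round(u),round(v)),p.round(1));return p
E
python3 - <<'E'
from h import *
w=grab("wrist","j.png"); 
s=status.observe();q=np.array(s["ee_pos"])+np.array(s["eef_rot"])[:,2]*180
blue(w,q,q[2],30)
p=amber(w)
to(*p[:2],320,99.5)
E
```

```text
time: 11.68
ee_pos: [526.8, 126.4, 427.3]
eef_rot: [[-0.878, 0.479, -0.0], [0.479, 0.878, 0.0], [0.0, -0.0, -1.0]]
force: [1.3, -0.0, 0.9]
width: 19.5
gripper_force: 10.0
time: 12.52
ee_pos: [527.3, 124.6, 427.2]
eef_rot: [[-0.987, -0.163, -0.0], [-0.163, 0.987, -0.0], [0.0, -0.0, -1.0]]
force: [0.1, 0.3, -1.2]
width: 19.0
gripper_force: 10.0
blue [239 219  33  33 812] [255.1 235.4] [528.5 125.5 247.2]
amber [252 180   7   6  35] [254.9 182.3] (254, 181) [529.7 125.8 116. ]
d [   2.3    1.1 -107.2] norm [-0.0083  0.0024  0.3572] len 107.2 yaw 99.4
turn norm -0.0012
```

View pics/j.png

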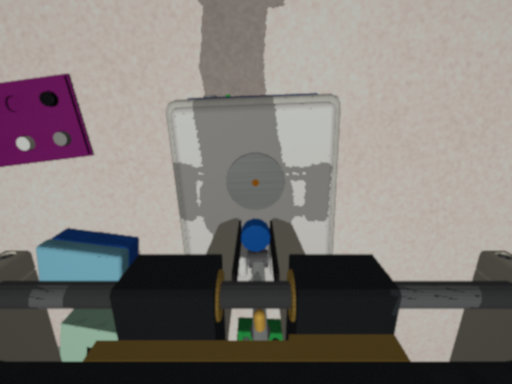

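The wrist view shows the amber spot at (255,182) and the disc held level at (255,235). I'll take one closer sideways look to refine.

```bash
python3 -m handwheel '[[-0.0083,0.0024,0,0,0,-0.001],[0,0.12,0,0,0,0],[0,0,0.1,0,0,0],[0,0,0.1,0,0,0],[0,0,0.1,0,0,0],[0,0,0,0,0,0],[0,0,0,0,0,0],[0,0,0,0,0,0],[0,0,0,0,0,0]]'
python3 - <<'E'
from h import *
w=grab("wrist","k.png")
p=amber(w,(529.7,125.8,116),40)
to(*p[:2],320,99.5)
E
```

```text
time: 13.32
ee_pos: [524.4, 161.3, 338.9]
eef_rot: [[-0.986, -0.166, 0.002], [-0.166, 0.986, 0.001], [-0.002, 0.001, -1.0]]
force: [1.4, -0.5, 0.5]
width: 19.3
gripper_force: 10.0
amber [206 204  10   9  71] [210.4 207.9] (210, 208) [529.6 125.9 116. ]
d [  5.2 -35.3 -18.9] norm [ 0.0025 -0.119   0.0629] len 40.4 yaw 99.56
turn norm 0.0007
```

```bash
python3 -m handwheel '[[0.0025,-0.119,0,0,0,0],[0,0,0.04,0,0,0],[0,0,0.03,0,0,0],[0,0,0.015,0,0,0],[0,0,0,0,0,0],[0,0,0,0,0,0],[0,0,0,0,0,0]]'
python3 - <<'E'
from h import *
to(529.6,125.9,307,99.5)
E
```

```text
time: 13.95
ee_pos: [529.1, 126.7, 312.0]
eef_rot: [[-0.986, -0.168, 0.0], [-0.168, 0.986, 0.0], [-0.0, 0.0, -1.0]]
force: [-0.6, -0.2, 0.6]
width: 19.5
gripper_force: 10.0
d [ 0.5 -0.8 -5. ] norm [-0.0014 -0.0028  0.0166] len 5.1 yaw 99.65
turn norm 0.0017
```

```bash
python3 -m handwheel '[[-0.0014,-0.002,0.006,0,0,0.001],[0,0,0.005,0,0,0],[0,0,0.003,0,0,0],[0,0,0,0,0,0],[0,0,0,0,0,0]]'; python3 -m handwheel '[[0,0,0.0025,0,0,0],[0,0,0,0,0,0],[0,0,0,0,0,0]]'
```

```text
time: 14.37
ee_pos: [529.5, 125.4, 307.4]
eef_rot: [[-0.986, -0.165, -0.0], [-0.165, 0.986, -0.0], [0.0, -0.0, -1.0]]
force: [-0.4, -0.4, -0.0]
width: 19.2
gripper_force: 10.0
time: 14.62
ee_pos: [529.5, 125.3, 306.7]
eef_rot: [[-0.986, -0.165, -0.0], [-0.165, 0.986, -0.0], [0.0, -0.0, -1.0]]
force: [0.1, -0.2, -1.1]
width: 19.5
gripper_force: 10.0
```

```bash
python3 -m handwheel '[[0,0,0.0025,0,0,0],[0,0,0,0,0,0],[0,0,0,0,0,0]]'; python3 -m handwheel '[[0,0,0.0025,0,0,0],[0,0,0,0,0,0],[0,0,0,0,0,0]]'
```

```text
time: 14.87
ee_pos: [529.5, 125.3, 306.4]
eef_rot: [[-0.986, -0.165, 0.0], [-0.165, 0.986, 0.0], [-0.0, 0.0, -1.0]]
force: [-1.3, 0.2, 5.0]
width: 19.3
gripper_force: 10.0
time: 15.12
ee_pos: [529.6, 125.3, 305.9]
eef_rot: [[-0.986, -0.165, 0.001], [-0.165, 0.986, 0.0], [-0.001, 0.0, -1.0]]
force: [-0.9, -0.3, 8.3]
width: 19.6
gripper_force: 10.0
```

The disc is in contact, so I'll release it, retreat and check.

```bash
python3 -m handwheel '[[0,0,-0.002,0,0,0],[0,0,0,0,0,0],[0,0,0,0,0,0],[0,0,0,0,0,0]]' 0.3
python3 -m handwheel '[[0,0,-0.02,0,0,0],[0,0,-0.04,0,0,0],[0,0,-0.1,0,0,0],[0,0,-0.12,0,0,0],[0,0,-0.12,0,0,0],[0,0,-0.12,0,0,0],[0,0,-0.12,0,0,0],[0,0,0,0,0,0],[0,0,0,0,0,0],[0,0,0,0,0,0]]' 0.5
python3 - <<'E'
from h import *
w=grab("wrist","l.png");b=grab("top","m.png")
u,v=proj(w,(529.6,125.9,128));print(u,v)
p=blue(w,(529.6,125.9,128),128,40)
# plate ellipse: fit to grey disc
f=w["frame"];u,v=int(u),int(v)
cv2.imwrite("pics/n.png",cv2.resize(f[v-60:v+60,u-70:u+70,::-1],None,fx=5,fy=5,interpolation=cv2.INTER_CUBIC))
q=blue(b,(528,125,128),128,15)
to(657,145.3,268+167+60,99.5)
E
```

```text
time: 15.45
ee_pos: [529.5, 125.4, 305.7]
eef_rot: [[-0.986, -0.165, -0.0], [-0.165, 0.986, -0.0], [0.0, -0.0, -1.0]]
force: [-0.6, -0.2, 1.0]
width: 27.7
gripper_force: 0.0
time: 16.28
ee_pos: [529.1, 125.3, 497.7]
eef_rot: [[-0.986, -0.165, -0.0], [-0.165, 0.986, 0.0], [0.0, 0.0, -1.0]]
force: [-0.2, -0.2, -0.9]
width: 46.4
gripper_force: 0.0
254.68569739818702 168.8887381307376
blue [249 163  14  15 161] [255.  170.3] [531.5 126.7 128. ]
blue [143 198  10   8  62] [147.4 201.6] [528.8 124.7 128. ]
d [127.8  20.   -1.6] norm [-0.4313 -0.0047  0.0045] len 129.4 yaw 99.51
turn norm 0.0001
```

View pics/n.png

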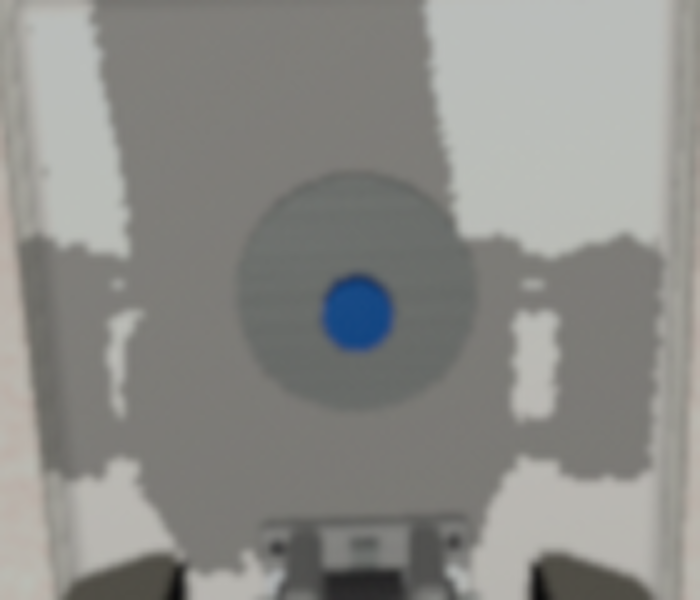

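The crop shows the plate spanning columns 237–477 and rows 171–411, so its centre is (357,291). The disc's top face is centred near (357,314), and the offset should be parallax. Checking that with numbers:

```bash
python3 - <<'E'
from h import *
w=grab("wrist")
print("plate",ray(w,184+71.4,108+58.2,116).round(1),"disc top",ray(w,184+71.4,108+62.9,128).round(1))
print("disc blob at eff z 125.5", ray(w,255,170.3,126.5).round(1))
E
```

```text
plate [527.5 126.4 116. ] disc top [531.3 127.  128. ]
disc blob at eff z 125.5 [530.9 126.4 126.5]
```

```bash
python3 -m handwheel '[[0.09,0,0.1,0,0,0],[0.09,0,0.1,0,0,0],[0.05,0,0.1,0,0,0],[0,0,0.05,0,0,0],[0,0,0,0,0,0],[0,0,0,0,0,0],[0,0,0,0,0,0],[0,0,0,0,0,0]]'
cat > m.py <<'E'
from h import *
w=grab("wrist");f=w["frame"];print(np.round(status.observe()["ee_pos"],1))
c=(528.5,125.8,116);u,v=proj(w,c);g=cv2.GaussianBlur(cv2.cvtColor(f,cv2.COLOR_RGB2GRAY),(3,3),0).astype(float)
# radial edge of the plate: strongest gradient between r=28 and 40 mm
rr=np.arange(27,41,.25);pts=[]
for t in np.radians(np.arange(0,360,4)):
    q=[proj(w,(c[0]+r*np.cos(t),c[1]+r*np.sin(t),116)) for r in rr]
    s=cv2.remap(g.astype(np.float32),np.float32([[a[0] for a in q]]),np.float32([[a[1] for a in q]]),1)[0]
    d=np.diff(s);k=np.abs(d).argmax()
    if min(a[0] for a in q)>2 and max(a[1] for a in q)<382: pts.append((c[0]+rr[k]*np.cos(t),c[1]+rr[k]*np.sin(t)))
P=np.array(pts)
from scipy.optimize import least_squares
r=least_squares(lambda p:np.hypot(*(P-p[:2]).T)-p[2],[*c[:2],34],loss="soft_l1",f_scale=.5)
print("plate",r.x.round(2),len(P),np.median(abs(r.fun)).round(2))
hsv=cv2.cvtColor(f,cv2.COLOR_RGB2HSV)
m=((abs(hsv[...,0].astype(int)-107)<10)&(hsv[...,1]>110)).astype(np.uint8)
n,l,s,cc=cv2.connectedComponentsWithStats(m);i=1+np.argmin([np.hypot(*(cc[j]-[u,v])) if s[j,4]>60 else 1e9 for j in range(1,n)])
print("blob",s[i],cc[i])
# predicted blob centroid of a disc at c: convex hull of top & bottom rims
def cen(x,y):
    h=cv2.convexHull(np.float32([proj(w,(x+10*np.cos(t),y+10*np.sin(t),z)) for z in(116,128) for t in np.linspace(0,6.28,60)]))
    M=cv2.moments(h);return M["m10"]/M["m00"],M["m01"]/M["m00"]
z=least_squares(lambda p:np.array(cen(*p))-cc[i],c[:2],diff_step=1e-3).x
d=z-r.x[:2];print("disc",z.round(2),"disc-plate",d.round(2))
x,y,ww,hh,_=s[i]
cv2.imwrite("pics/o.png",cv2.resize(f[max(0,y-70):y+110,max(0,x-90):x+120,::-1],None,fx=3,fy=3))
E
python3 m.py
```

```text
time: 17.1
ee_pos: [462.3, 114.1, 393.6]
eef_rot: [[-0.986, -0.165, 0.002], [-0.165, 0.986, 0.0], [-0.002, 0.0, -1.0]]
force: [0.4, 0.2, -0.3]
width: 46.6
gripper_force: 0.0
[462.2 114.1 393.7]
plate [527.96 125.47  34.68] 90 0.7
blob [247 244  17  20 294] [255.         253.53741497]
disc [532.38 126.77] disc-plate [4.41 1.3 ]
```

```bash
python3 -m handwheel '[[0,0,-0.13,0,0,0],[0,0,-0.13,0,0,0],[0,0,-0.12,0,0,0],[-0.13,0,0,0,0,0],[-0.13,0,0,0,0,0],[-0.13,0,0,0,0,0],[-0.11,0,0,0,0,0],[0,0,0,0,0,0],[0,0,0,0,0,0],[0,0,0,0,0,0],[0,0,0,0,0,0]]'
python3 m.py
```

```text
time: 18.07
ee_pos: [608.5, 138.5, 507.3]
eef_rot: [[-0.986, -0.165, 0.0], [-0.165, 0.986, 0.0], [-0.0, 0.0, -1.0]]
force: [0.1, 0.2, -0.2]
width: 46.5
gripper_force: 0.0
[608.5 138.5 507.5]
plate [529.99 125.82  33.57] 90 0.57
blob [248 102  15  15 171] [255.19298246 109.10526316]
disc [532.69 127.  ] disc-plate [2.7  1.18]
```

The overhead view puts the disc 2.9 mm too far back and 0.7 mm to the left. I'll regrasp it and shift it.

```bash
python3 -m handwheel '[[0.09,0,0,0,0,0],[0.09,0,0,0,0,0],[0.087,0,0,0,0,0],[0,0,0,0,0,0],[0,0,0.12,0,0,0],[0,0,0.12,0,0,0],[0,0,0.12,0,0,0],[0,0,0.12,0,0,0],[0,0,0,0,0,0],[0,0,0,0,0,0],[0,0,0,0,0,0]]' 0.5
python3 - <<'E'
from h import *
to(529.5,125.4,307,99.5)
E
```

```text
time: 19.03
ee_pos: [531.0, 125.5, 364.6]
eef_rot: [[-0.986, -0.165, 0.002], [-0.165, 0.986, 0.001], [-0.002, 0.0, -1.0]]
force: [-0.2, -0.5, 0.1]
width: 46.3
gripper_force: 0.0
d [ -1.5  -0.1 -57.6] norm [0.0053 0.0003 0.192 ] len 57.6 yaw 99.49
turn norm -0.0001
```

```bash
python3 -m handwheel '[[0,0,0.1,0,0,0],[0,0,0.06,0,0,0],[0,0,0.029,0,0,0],[0,0,0,0,0,0],[0,0,0,0,0,0],[0,0,0,0,0,0]]'
python3 -m handwheel '[[0,0,0,0,0,0],[0,0,0,0,0,0],[0,0,0,0,0,0],[0,0,0,0,0,0],[0,0,0,0,0,0]]' 0.05 10
```

```text
time: 19.53
ee_pos: [531.0, 125.6, 307.8]
eef_rot: [[-0.986, -0.165, 0.002], [-0.165, 0.986, 0.001], [-0.002, 0.0, -1.0]]
force: [-0.7, 0.5, 0.3]
width: 46.5
gripper_force: 0.0
time: 19.95
ee_pos: [530.4, 125.5, 306.4]
eef_rot: [[-0.986, -0.165, 0.0], [-0.165, 0.986, 0.0], [-0.0, 0.0, -1.0]]
force: [-0.5, -0.4, 2.7]
width: 19.4
gripper_force: 10.0
```

```bash
python3 -m handwheel '[[0,0,-0.012,0,0,0],[0,0,0,0,0,0],[0.005,-0.0012,0,0,0,0],[0.0047,-0.0011,0,0,0,0],[0,0,0,0,0,0],[0,0,0,0,0,0],[0,0,0,0,0,0]]'
python3 -m handwheel '[[0,0,0.005,0,0,0],[0,0,0.004,0,0,0],[0,0,0.002,0,0,0],[0,0,0,0,0,0],[0,0,0,0,0,0],[0,0,0,0,0,0]]'
```

```text
time: 20.53
ee_pos: [527.6, 124.3, 309.7]
eef_rot: [[-0.986, -0.165, -0.0], [-0.165, 0.986, -0.0], [0.0, -0.0, -1.0]]
force: [-0.3, -0.6, -0.7]
width: 19.3
gripper_force: 10.0
time: 21.03
ee_pos: [527.6, 124.3, 306.4]
eef_rot: [[-0.986, -0.165, -0.0], [-0.165, 0.986, -0.0], [0.0, -0.0, -1.0]]
force: [-0.0, 0.7, -0.4]
width: 19.6
gripper_force: 10.0
```

```bash
python3 -m handwheel '[[0,0,0.0025,0,0,0],[0,0,0,0,0,0],[0,0,0,0,0,0]]'; python3 -m handwheel '[[0,0,0.0015,0,0,0],[0,0,0,0,0,0],[0,0,0,0,0,0]]'
```

```text
time: 21.28
ee_pos: [527.7, 124.4, 306.1]
eef_rot: [[-0.986, -0.165, 0.0], [-0.165, 0.986, 0.0], [-0.0, 0.0, -1.0]]
force: [-2.6, -0.3, 7.0]
width: 19.3
gripper_force: 10.0
time: 21.53
ee_pos: [527.7, 124.3, 305.9]
eef_rot: [[-0.986, -0.165, 0.001], [-0.165, 0.986, 0.0], [-0.001, 0.0, -1.0]]
force: [-1.9, -1.0, 9.5]
width: 19.2
gripper_force: 10.0
```

```bash
python3 -m handwheel '[[0,0,-0.003,0,0,0],[0,0,0,0,0,0],[0,0,0,0,0,0],[0,0,0,0,0,0]]' 0.3
python3 -m handwheel '[[0,0,-0.02,0,0,0],[0,0,-0.06,0,0,0],[0,0,-0.12,0,0,0],[0,0,-0.12,0,0,0],[0,0,-0.12,0,0,0],[0,0,-0.12,0,0,0],[0,0,-0.11,0,0,0]]' 0.5
python3 -m handwheel '[[-0.09,0,0,0,0,0],[-0.09,0,0,0,0,0],[-0.092,0,0,0,0,0],[0,0,0,0,0,0],[0,0,0,0,0,0],[0,0,0,0,0,0],[0,0,0,0,0,0]]'
python3 m.py; python3 -c "
from h import *
to(657,145.3,268+167-3,99.5)"
```

```text
time: 21.87
ee_pos: [527.6, 124.3, 306.0]
eef_rot: [[-0.986, -0.165, -0.0], [-0.165, 0.986, -0.0], [0.0, -0.0, -1.0]]
force: [1.0, 1.1, -0.5]
width: 27.4
gripper_force: 0.0
time: 22.45
ee_pos: [527.2, 124.0, 509.8]
eef_rot: [[-0.986, -0.165, 0.001], [-0.165, 0.986, 0.0], [-0.001, 0.0, -1.0]]
force: [1.2, -0.3, -0.1]
width: 46.4
gripper_force: 0.0
time: 23.03
ee_pos: [607.2, 137.5, 507.1]
eef_rot: [[-0.986, -0.165, -0.001], [-0.165, 0.986, -0.0], [0.001, -0.0, -1.0]]
force: [-0.2, -0.4, 0.6]
width: 46.3
gripper_force: 0.0
[607.3 137.6 507.3]
plate [529.9  125.75  33.8 ] 90 0.59
blob [249 101  14  15 170] [255.27647059 108.        ]
disc [529.72 125.85] disc-plate [-0.18  0.09]
d [ 49.7   7.7 -75.3] norm [-0.1679 -0.002   0.251 ] len 90.6 yaw 99.5
turn norm -0.0
```

The disc is now centred to 0.2 mm. Next I'll grip the knob at the back.

```bash
python3 -m handwheel '[[-0.083,-0.001,0,0,0,0],[-0.08,-0.001,0,0,0,0],[0,0,0,0,0,0],[0,0,0.08,0,0,0],[0,0,0.08,0,0,0],[0,0,0.06,0,0,0],[0,0,0.031,0,0,0],[0,0,0,0,0,0],[0,0,0,0,0,0],[0,0,0,0,0,0]]'
python3 -m handwheel '[[0,0,0,0,0,0],[0,0,0,0,0,0],[0,0,0,0,0,0],[0,0,0,0,0,0],[0,0,0,0,0,0]]' 0.1 35
python3 - <<'E'
from h import *
r=130.02;a0=np.arctan2(2,130)
A=np.array([1.95,1.85,1.7,1.55,1.4,1.25,1.1,.95,.8,.65,.5,.35,.25])
X=-r*np.cos(A+a0);Z=r*np.sin(A+a0)
for a,dx,dz in zip(A[1:],np.diff(X),np.diff(Z)):print(a,round(-dx/300,4),round(-dz/300,4))
E
```

```text
time: 23.92
ee_pos: [656.6, 145.3, 433.3]
eef_rot: [[-0.986, -0.165, 0.002], [-0.165, 0.986, 0.001], [-0.002, 0.0, -1.0]]
force: [-1.1, 0.1, 0.2]
width: 46.4
gripper_force: 0.0
time: 24.33
ee_pos: [655.9, 149.5, 432.6]
eef_rot: [[-0.986, -0.168, 0.0], [-0.168, 0.986, 0.006], [-0.001, 0.006, -1.0]]
force: [-2.0, 9.9, 3.2]
width: 20.7
gripper_force: 35.0
1.85 0.0408 -0.0146
1.7 0.0634 -0.0141
1.55 0.0648 -0.0045
1.4 0.0647 0.0052
1.25 0.0632 0.0148
1.1 0.0603 0.0241
0.95 0.056 0.0329
0.8 0.0505 0.0409
0.65 0.0438 0.0479
0.5 0.0362 0.054
0.35 0.0277 0.0588
0.25 0.0134 0.0412
```

The knob's line implies a yaw nearer 11.2°. I'll relieve the side load, turn the tool to match, then swing forward.

```bash
python3 -m handwheel '[[0,0.014,0,0,0,0],[0,0,0,0,0,-0.0198],[0,0,0,0,0,0],[0,0,0,0,0,0]]'
python3 -m handwheel '[[0.0204,0,-0.0073,0,0,0],[0.0204,0,-0.0073,0,0,0],[0.0317,0,-0.007,0,0,0],[0.0317,0,-0.007,0,0,0],[0.0324,0,-0.0022,0,0,0],[0.0324,0,-0.0022,0,0,0],[0.0324,0,0.0026,0,0,0],[0.0324,0,0.0026,0,0,0],[0.0316,0,0.0074,0,0,0],[0.0316,0,0.0074,0,0,0],[0,0,0,0,0,0]]'
```

```text
time: 24.67
ee_pos: [655.8, 150.3, 432.6]
eef_rot: [[-0.981, -0.195, 0.001], [-0.195, 0.981, 0.002], [-0.001, 0.002, -1.0]]
force: [-1.9, 5.3, 5.8]
width: 20.2
gripper_force: 35.0
time: 25.58
ee_pos: [568.1, 132.5, 437.4]
eef_rot: [[-0.981, -0.195, 0.004], [-0.195, 0.981, 0.002], [-0.004, 0.001, -1.0]]
force: [0.1, 4.7, 10.6]
width: 19.7
gripper_force: 35.0
```

```bash
python3 -m handwheel '[[0.0302,0,0.0121,0,0,0],[0.0302,0,0.0121,0,0,0],[0.028,0,0.0165,0,0,0],[0.028,0,0.0165,0,0,0],[0.0253,0,0.0205,0,0,0],[0.0253,0,0.0205,0,0,0],[0.0219,0,0.024,0,0,0],[0.0219,0,0.024,0,0,0],[0,0,0,0,0,0]]'
python3 -m handwheel '[[0.0181,0,0.027,0,0,0],[0.0181,0,0.027,0,0,0],[0.0139,0,0.0294,0,0,0],[0.0139,0,0.0294,0,0,0],[0.0067,0,0.0206,0,0,0],[0.0067,0,0.0206,0,0,0],[0,0,0,0,0,0],[0,0,0,0,0,0]]'
```

```text
time: 26.33
ee_pos: [505.0, 119.2, 390.2]
eef_rot: [[-0.981, -0.194, -0.003], [-0.194, 0.981, -0.001], [0.003, -0.001, -1.0]]
force: [-0.4, -0.1, -0.2]
width: 8.7
gripper_force: 0.0
time: 27.0
ee_pos: [483.8, 115.3, 345.4]
eef_rot: [[-0.981, -0.194, -0.0], [-0.194, 0.981, -0.0], [0.0, -0.0, -1.0]]
force: [-0.8, -0.1, -0.2]
width: 9.3
gripper_force: 0.0
```

The knob slipped out of the pads partway. I'll raise the arm and find out where it ended up.

```bash
python3 -m handwheel '[[0,0,-0.1,0,0,0],[0,0,-0.13,0,0,0],[0,0,-0.13,0,0,0],[0,0,-0.13,0,0,0],[0.0,0,0,0,0,0],[0,0,0,0,0,0],[0,0,0,0,0,0]]' 0.1
python3 - <<'E'
from h import *
w=grab("wrist");i=grab("scene");t=grab("top")
ux=np.array([np.cos(np.radians(11)),np.sin(np.radians(11)),0]);hinge=np.array([528,125,148])+79*ux;hinge[2]=148
for im,n in((w,"w"),(i,"s"),(t,"t")):
    for a in(0,.11,.2,.9,1.95):
        k=hinge-ux*130*np.cos(a+.0154)+[0,0,130*np.sin(a+.0154)]
        u,v=map(int,proj(im,k));g=im["frame"][max(0,v-12):v+13,max(0,u-12):u+13].max(2)
        m=(g<42).astype(np.uint8);N,l,s,c=cv2.connectedComponentsWithStats(m)
        print(n,a,(u,v),[(int(s[j,4]),(c[j]+[u-12,v-12]).round(1).tolist()) for j in range(1,N) if s[j,4]>15])
E
```

```text
time: 27.58
ee_pos: [483.3, 115.3, 492.8]
eef_rot: [[-0.981, -0.194, 0.001], [-0.194, 0.981, 0.0], [-0.001, 0.0, -1.0]]
force: [-0.5, 0.3, -0.6]
width: 9.1
gripper_force: 0.0
w 0 (255, 169) []
w 0.11 (255, 172) []
w 0.2 (255, 176) []
w 0.9 (255, 246) [(58, [245.6, 248.8]), (63, [264.5, 248.5])]
w 1.95 (254, 366) [(425, [254.0, 370.0])]
s 0 (305, 122) []
s 0.11 (306, 118) []
s 0.2 (307, 114) []
s 0.9 (327, 96) []
s 1.95 (377, 106) [(36, [377.4, 106.2])]
t 0 (148, 222) [(336, [148.8, 217.7])]
t 0.11 (146, 221) [(349, [146.9, 217.4])]
t 0.2 (145, 220) [(372, [145.9, 217.1])]
t 0.9 (131, 196) [(371, [130.2, 198.0])]
t 1.95 (119, 135) [(83, [118.7, 136.3])]
```

The arm swung back to its stop. I'll try again more slowly because the hinge is damped, with better alignment and a firmer grip.

```bash
python3 - <<'E'
from h import *
t=grab("top");i=grab("scene")
print("top knob",ray(t,118.7,136.3,268))
print("scene knob",ray(i,377.4,106.2,268))
to(654,151.5,432,101.2)
E
```

```text
top knob [651.95033229 150.52389547 268.        ]
scene knob [654.40633498 149.55013918 268.        ]
d [170.5  36.1 -59.6] norm [-0.5813  0.0078  0.1975] len 184.2 yaw 101.2
turn norm 0.0
```

```bash
python3 -m handwheel '[[0,0,-0.02,0,0,0],[-0.12,0.002,0,0,0,0],[-0.12,0.002,0,0,0,0],[-0.12,0.002,0,0,0,0],[-0.12,0,0,0,0,0],[-0.099,0,0,0,0,0],[0,0,0,0,0,0],[0,0,0,0,0,0],[0,0,0,0,0,0]]' 0.5
python3 -m handwheel '[[0,0,0.08,0,0,0],[0,0,0.08,0,0,0],[0,0,0.04,0,0,0],[0,0,0.02,0,0,0],[0,0,0,0,0,0],[0,0,0,0,0,0],[0,0,0,0,0,0],[0,0,0,0,0,0]]'
python3 -c "
from h import *
to(653.5,151,431,101.2)"
```

```text
time: 28.58
ee_pos: [653.2, 150.6, 498.1]
eef_rot: [[-0.981, -0.194, -0.002], [-0.194, 0.981, -0.001], [0.002, -0.0, -1.0]]
force: [0.0, -0.1, 0.5]
width: 46.4
gripper_force: 0.0
time: 29.25
ee_pos: [653.8, 150.8, 434.0]
eef_rot: [[-0.981, -0.194, 0.002], [-0.194, 0.981, 0.001], [-0.002, 0.0, -1.0]]
force: [1.0, -0.9, 0.6]
width: 46.5
gripper_force: 0.0
d [-0.3  0.2 -3. ] norm [0.0008 0.0008 0.0099] len 3.0 yaw 101.2
turn norm -0.0
```

```bash
python3 -m handwheel '[[0,0,0.009,0,0,0],[0,0,0,0,0,0],[0,0,0,0,0,0]]'; python3 -m handwheel '[[0,0,0,0,0,0],[0,0,0,0,0,0],[0,0,0,0,0,0],[0,0,0,0,0,0],[0,0,0,0,0,0]]' 0.1 38
```

```text
time: 29.5
ee_pos: [653.5, 150.9, 430.1]
eef_rot: [[-0.981, -0.194, 0.0], [-0.194, 0.981, 0.0], [-0.0, 0.0, -1.0]]
force: [-0.2, 0.2, 0.3]
width: 46.5
gripper_force: 0.0
time: 29.92
ee_pos: [653.7, 150.4, 430.0]
eef_rot: [[-0.981, -0.194, 0.0], [-0.194, 0.981, -0.001], [-0.0, -0.001, -1.0]]
force: [0.1, -0.3, 0.6]
width: 20.2
gripper_force: 38.0
```

```bash
python3 -m handwheel '[[0.0136,0,-0.0049,0,0,0],[0.0136,0,-0.0049,0,0,0],[0.0136,0,-0.0049,0,0,0],[0.0158,0,-0.0035,0,0,0],[0.0158,0,-0.0035,0,0,0],[0.0158,0,-0.0035,0,0,0],[0.0158,0,-0.0035,0,0,0],[0,0,0,0,0,0]]'
```

```text
time: 30.58
ee_pos: [622.9, 144.2, 438.7]
eef_rot: [[-0.981, -0.194, 0.002], [-0.194, 0.981, -0.0], [-0.002, -0.001, -1.0]]
force: [5.9, -1.4, -6.3]
width: 19.9
gripper_force: 38.0
```

```bash
python3 -m handwheel '[[0.0162,0,-0.0011,0,0,0],[0.0162,0,-0.0011,0,0,0],[0.0162,0,-0.0011,0,0,0],[0.0162,0,-0.0011,0,0,0],[0.0162,0,0.0013,0,0,0],[0.0162,0,0.0013,0,0,0],[0.0162,0,0.0013,0,0,0],[0.0162,0,0.0013,0,0,0],[0,0,0,0,0,0]]'
```

```text
time: 31.33
ee_pos: [585.1, 136.6, 439.2]
eef_rot: [[-0.981, -0.194, 0.003], [-0.194, 0.981, -0.0], [-0.003, -0.001, -1.0]]
force: [3.1, -1.9, 3.6]
width: 15.2
gripper_force: 33.2
```

The ball is slipping out of the back edge of the pads, so they need to sit about 6 mm further back. I'll let it return, then regrip deeper.

```bash
python3 -m handwheel '[[0,0,0,0,0,0],[0,0,0,0,0,0],[0,0,0,0,0,0],[0,0,0,0,0,0],[-0.06,0,0,0,0,0],[-0.07,0,0.01,0,0,0],[-0.07,0,0.01,0,0,0],[-0.052,0,0.008,0,0,0],[0,0,0,0,0,0],[0,0,0,0,0,0],[0,0,0,0,0,0]]' 0.5
python3 -c "
from h import *
to(659.5,151.6,431,101.2)"
```

```text
time: 32.25
ee_pos: [658.3, 151.8, 429.6]
eef_rot: [[-0.981, -0.194, -0.001], [-0.194, 0.981, -0.0], [0.001, -0.0, -1.0]]
force: [-0.6, -0.9, -0.9]
width: 46.6
gripper_force: 0.0
d [ 1.2 -0.2  1.4] norm [-0.0037 -0.0014 -0.0045] len 1.8 yaw 101.2
turn norm -0.0
```

```bash
python3 -m handwheel '[[-0.004,0,-0.002,0,0,0],[0,0,0,0,0,0],[0,0,0,0,0,0],[0,0,0,0,0,0],[0,0,0,0,0,0],[0,0,0,0,0,0],[0,0,0,0,0,0]]' 0.1 45
```

```text
time: 32.83
ee_pos: [660.1, 151.7, 430.8]
eef_rot: [[-0.981, -0.194, 0.0], [-0.194, 0.981, -0.0], [0.0, -0.0, -1.0]]
force: [-1.6, -2.2, 3.6]
width: 19.5
gripper_force: 45.0
```

Pinching is unreliable here, so I'll push the knob forward from behind with closed fingers; the spring takes over past 0.9 rad.

```bash
python3 -m handwheel '[[0,0,0,0,0,0],[0,0,0,0,0,0],[0,0,0,0,0,0],[0,0,-0.1,0,0,0],[0,0,-0.12,0,0,0],[-0.06,0,0,0,0,0],[-0.06,0,0,0,0,0],[0,0,0,0,0,0],[0,0,0,0,0,0]]' 0.5
python3 -m handwheel '[[0,0,0,0,0,0],[0,0,0,0,0,0],[0,0,0,0,0,0],[0,0,0,0,0,0],[0,0,0.1,0,0,0],[0,0,0.06,0,0,0],[0,0,0,0,0,0],[0,0,0,0,0,0]]' 0 20
python3 -c "
from h import *
to(680,155.8,448,101.2)"
```

```text
time: 33.58
ee_pos: [695.6, 159.6, 495.7]
eef_rot: [[-0.981, -0.195, -0.001], [-0.195, 0.981, -0.0], [0.001, 0.0, -1.0]]
force: [-0.3, -0.6, -0.7]
width: 46.2
gripper_force: 0.0
time: 34.25
ee_pos: [695.3, 159.2, 448.1]
eef_rot: [[-0.981, -0.194, -0.002], [-0.194, 0.981, -0.001], [0.002, -0.0, -1.0]]
force: [0.2, -0.4, 1.1]
width: 0.9
gripper_force: 0.0
d [-15.3  -3.4  -0.1] norm [ 0.0523 -0.0011  0.0005] len 15.7 yaw 101.2
turn norm 0.0
```

```bash
python3 -m handwheel '[[0.02,0,0,0,0,0],[0.02,0,0,0,0,0],[0.015,0,0,0,0,0],[0.015,0,0,0,0,0],[0.015,0,-0.004,0,0,0],[0.015,0,-0.005,0,0,0],[0.015,0,-0.004,0,0,0],[0,0,0,0,0,0]]'
python3 -m handwheel '[[0.02,0,-0.005,0,0,0],[0.02,0,-0.005,0,0,0],[0.02,0,-0.004,0,0,0],[0.02,0,-0.002,0,0,0],[0.02,0,-0.001,0,0,0],[0.02,0,0,0,0,0],[0,0,0,0,0,0]]'
```

```text
time: 34.92
ee_pos: [662.2, 152.4, 454.8]
eef_rot: [[-0.981, -0.194, 0.007], [-0.194, 0.981, 0.002], [-0.007, 0.0, -1.0]]
force: [6.2, 1.2, 2.1]
width: 0.5
gripper_force: 3.0
time: 35.5
ee_pos: [626.7, 145.2, 459.9]
eef_rot: [[-0.981, -0.194, 0.006], [-0.194, 0.981, 0.002], [-0.006, 0.0, -1.0]]
force: [5.5, -0.2, 4.6]
width: 0.3
gripper_force: 2.6
```

```bash
python3 -m handwheel '[[0.02,0,0.001,0,0,0],[0.02,0,0.002,0,0,0],[0.02,0,0.003,0,0,0],[0.02,0,0.003,0,0,0],[0.02,0,0.004,0,0,0],[0.02,0,0.005,0,0,0],[0.02,0,0.006,0,0,0],[0,0,0,0,0,0]]'
python3 -m handwheel '[[0.02,0,0.008,0,0,0],[0.02,0,0.009,0,0,0],[0.02,0,0.009,0,0,0],[0.02,0,0.01,0,0,0],[0.02,0,0.011,0,0,0],[0,0,0,0,0,0]]'
```

```text
time: 36.17
ee_pos: [583.8, 137.0, 449.9]
eef_rot: [[-0.981, -0.194, -0.002], [-0.194, 0.981, -0.0], [0.002, 0.0, -1.0]]
force: [1.6, -0.2, 1.4]
width: 0.5
gripper_force: 1.1
time: 36.67
ee_pos: [553.9, 131.1, 435.1]
eef_rot: [[-0.981, -0.194, -0.003], [-0.194, 0.981, -0.001], [0.004, -0.0, -1.0]]
force: [-0.5, 0.4, -0.8]
width: 0.5
gripper_force: 0.0
```

```bash
cat > k.py <<'E'
from h import *
i=grab("scene");f=i["frame"]
ux=np.array([np.cos(.195),np.sin(.195),0]);hinge=np.array([529,125,148])+79*ux;hinge[2]=148
for a in np.r_[0,.11,.2:2:.15]:
    k=hinge-ux*130*np.cos(a+.0154)+[0,0,130*np.sin(a+.0154)]
    u,v=proj(i,k);g=f[round(v)-2:round(v)+3,round(u)-2:round(u)+3].max(2);print(round(a,2),(round(u),round(v)),round(g.mean()),end=" | ")
E
python3 -m handwheel '[[0.02,0,0.012,0,0,0],[0.02,0,0.012,0,0,0],[0.0,0,0,0,0,0],[0,0,0,0,0,0]]'; python3 k.py
```

```text
time: 37.0
ee_pos: [543.5, 129.0, 428.7]
eef_rot: [[-0.981, -0.194, -0.001], [-0.194, 0.981, -0.0], [0.001, -0.0, -1.0]]
force: [0.5, 0.1, -0.2]
width: 0.5
gripper_force: 0.0
0.0 (306, 122) 127 | 0.11 (307, 118) 124 | 0.2 (308, 115) 131 | 0.35 (310, 110) 140 | 0.5 (314, 105) 134 | 0.65 (318, 101) 18 | 0.8 (324, 98) 123 | 0.95 (330, 96) 64 | 1.1 (336, 95) 62 | 1.25 (343, 94) 139 | 1.4 (351, 95) 140 | 1.55 (359, 97) 140 | 1.7 (366, 99) 141 | 1.85 (373, 103) 141 |
```

The knob is at about 0.65 rad, going forward under its own spring. I'll retreat upward and wait.

```bash
python3 -m handwheel '[[0,0,-0.1,0,0,0],[0,0,-0.1,0,0,0],[0,0,-0.05,0,0,0],[0,0,0,0,0,0],[0,0,0,0,0,0],[0,0,0,0,0,0],[0,0,0,0,0,0],[0,0,0,0,0,0],[0,0,0,0,0,0],[0,0,0,0,0,0],[0,0,0,0,0,0],[0,0,0,0,0,0]]'; python3 k.py
python3 -c "
from h import *
to(607.3,137.6,507.3)"
```

```text
time: 38.05
ee_pos: [544.0, 129.1, 503.8]
eef_rot: [[-0.981, -0.194, -0.0], [-0.194, 0.981, -0.0], [0.0, -0.0, -1.0]]
force: [-0.2, 0.9, 0.0]
width: 0.2
gripper_force: 0.0
0.0 (306, 122) 77 | 0.11 (307, 118) 18 | 0.2 (308, 115) 82 | 0.35 (310, 110) 139 | 0.5 (314, 105) 139 | 0.65 (318, 101) 139 | 0.8 (324, 98) 139 | 0.95 (330, 96) 138 | 1.1 (336, 95) 137 | 1.25 (343, 94) 138 | 1.4 (351, 95) 138 | 1.55 (359, 97) 139 | 1.7 (366, 99) 139 | 1.85 (373, 103) 139 | d [63.4  8.4  3.4] norm [-0.2126 -0.0135 -0.0113] len 64.0 yaw 101.21
```

The arm rests at 0.11 rad, so the disc is under the foot. One last check that the disc hasn't shifted:

```bash
python3 -m handwheel '[[-0.1,-0.0065,0,0,0,0],[-0.1126,-0.007,-0.011,0,0,0],[0,0,0,0,0,0.02],[0,0,0,0,0,0],[0,0,0,0,0,0],[0,0,0,0,0,0],[0,0,0,0,0,0],[0,0,0,0,0,0]]'; python3 - <<'E'
from h import *
w=grab("wrist");hsv=cv2.cvtColor(w["frame"],cv2.COLOR_RGB2HSV)
m=((abs(hsv[...,0].astype(int)-107)<10)&(hsv[...,1]>110)).astype(np.uint8);u,v=map(int,proj(w,(529.9,125.8,128)));m=m[v-20:v+20,u-20:u+20]
b,a=np.nonzero(m);print((u,v),"x",a.min()+u-20,a.max()+u-20,"y",b.min()+v-20,b.max()+v-20,len(a))
print(proj(w,(529.9-9.86,125.8-1.9,128)),proj(w,(529.9+9.86,125.8+1.9,128)),proj(w,(528,135.7,128)),proj(w,(531.8,115.9,128)))
E
python3 k.py
```

```text
time: 38.77
ee_pos: [606.7, 137.4, 507.7]
eef_rot: [[-0.986, -0.165, 0.0], [-0.165, 0.986, 0.0], [-0.0, 0.0, -1.0]]
force: [-0.4, 0.4, 0.5]
width: 0.5
gripper_force: 0.0
(255, 108) x 249 262 y 106 109 11
(np.float64(254.9962543012443), np.float64(100.18783602490215)) (np.float64(255.35984251739976), np.float64(116.28847961247199)) (np.float64(262.92808396636656), np.float64(108.12267117271989)) (np.float64(247.43348222621873), np.float64(108.49286206379132))
0.0 (306, 122) 77 | 0.11 (307, 118) 18 | 0.2 (308, 115) 83 | 0.35 (310, 110) 139 | 0.5 (314, 105) 140 | 0.65 (318, 101) 140 | 0.8 (324, 98) 140 | 0.95 (330, 96) 138 | 1.1 (336, 95) 138 | 1.25 (343, 94) 139 | 1.4 (351, 95) 139 | 1.55 (359, 97) 139 | 1.7 (366, 99) 140 | 1.85 (373, 103) 140 |
```

```bash
python3 -c "
from h import *
print(workorder.job_done())"
```

```text
the job is handed in; nothing more can be done
None
```

The blue disc lies centred on the crystal (0.2 mm off when placed) with the press arm resting on it at about 0.11 rad, and the job was handed in at about 39 s; I re-placed the disc once, and pushed the arm forward from behind after three failed attempts to pinch its knob.

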